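# Lock the equipment case: hasp over the stud, snap cap on

### The job

Lock the equipment case: swing its open hasp over the stud until it lies flat on the case, then take the black snap cap from the desk and press it straight down onto the stud. Do not stop when it clicks and gives way: keep pressing until the cap is fully home, and finish while still holding it firmly pressed down. Leave the other things on the desk where they are.

Things in the scene. Friction and masses are not known exactly. Their poses are not given: they have to be found in the camera images.
- case: Grey steel equipment case, 200 x 240 x 75 mm (its x, y, z), fixed to the desk, top closed and level. Origin: centre of its underside, z up. On its top, on the centre line x = 0: the hasp's hinge at y = -30 mm, the stud at y = +30 mm; the hinge axis runs along the case's x.
- hasp (a joint): Angle of the hasp: 0 = lying flat on the case (its stop), grows as it is lifted; about 1.57 = standing upright; at most 1.9. It stays where it is left (hinge friction about 0.05 N m) and has to be pushed all the way down: 1 to 2 N at its end.
- hasp_hinge (a point): On the hinge axis, middle of the hasp's width, 81.5 mm above the desk. Closed, the hasp runs from here along the case's +y, its top face 2.5 mm above this point.
- hasp_end (a point): Centre of the rolled bar at the hasp's free end, 103 mm from the hinge axis; bar 10 mm thick, 46 mm long, parallel to the hinge axis. The hasp is a steel strap 46 mm wide, 5 mm thick; its window, 30 mm wide, 43 to 79 mm from the hinge, drops over the stud. The strap beyond the window (79 to 108 mm) can be pushed down clear of the stud.
- stud_top (a point): Centre of the flat top of the steel stud, 103 mm above the desk, 28 mm above the case's top. The stud is upright, 18 mm in diameter, its top 5 mm tapering to 13 mm; four spring balls stand out round it (26 mm over the balls), centres 9 mm below the top.
- stud: The stud's top 6 mm, on which the cap's ceiling comes to rest; origin 6 mm below stud_top. Pressing on: the cap's lip meets the balls with the rim about 12 mm above home, takes up to about 10 to 12 N, then the force drops (click) about 8 mm above home; the balls then pull it on; it goes easily to the hard stop. Unpressed, a home cap has about 1 mm of play.
- cap: Black ribbed round snap cap, 42 mm in diameter (44 over ribs), 30 mm tall, about 45 g, standing mouth down on the desk. Origin: centre of the rim at its mouth (underside), z up. Mouth hole 22 mm wide, lip 3.5 mm high, then a bore 29 mm wide; inner ceiling 17.5 mm above the rim. Fully home: origin 17.5 mm below stud_top, 85.5 mm above the desk, 1.5 mm above the closed hasp.
- tape: Bystander: roll of brown paper tape lying flat, a ring 60 mm in diameter, 24 mm tall, with an open 40 mm hole. Origin: centre of its underside.
- eraser: Bystander: grey whiteboard eraser, 50 x 60 x 32 mm. Origin: centre of its underside.
- jar: Bystander: clear jar with a metal lid, 56 mm in diameter, 65 mm tall. Origin: centre of its underside.
Mind the look-alikes: they are no part of the job. What is shaped like the cap but green is not meant.

How it is judged:
On the way, in this order (a step that is already met when the one before it is completed fails the run):
1. the hasp lies flat on the case, over the stud, before the cap goes on (value of joint hasp below 0.07 rad and distance between cap and stud_top above 0.04 m), for 0.2 s.
2. the cap has snapped onto the stud (horizontal distance between cap and stud_top below 0.003 m and z of cap in the frame of stud_top below -0.0145 m and value of joint hasp below 0.07 rad), for 0.1 s.
At the end, for the whole second after the job is handed in: The hasp is flat (joint under 0.07 rad), the cap sits upright over it on the stud (within 3 mm of its axis, tilt under 0.1 rad, within 1.5 mm of fully home) and is still pressed down on the stud's top with more than 3 N through the last second (value of joint hasp below 0.07 rad and horizontal distance between cap and stud_top below 0.003 m and z of cap in the frame of stud_top below -0.016 m and angle between cap's own z axis and vertical below 0.1 rad and contact force between cap and stud above 3 N); the arm keeps its last pose, push and grip.
It fails at once if the tape roll is moved more than 30 mm (distance of tape from where it was at the start of the episode above 0.03 m).
It fails at once if the eraser is moved more than 30 mm (distance of eraser from where it was at the start of the episode above 0.03 m).
It fails at once if the jar is moved more than 30 mm (distance of jar from where it was at the start of the episode above 0.03 m).
It also fails if it takes over 58 s, if anything falls off the work surface, if the arm or the gripper's body presses on something with over 40 N, if the wrist force passes 120 N, or if a joint passes its speed limit or range.

### The arm

A 6-joint arm with a two-finger parallel gripper is mounted at the origin on the work surface. World frame = base frame: x ahead of the robot, y to its left, z up, the work surface at z = 0. Lengths are in m, angles in rad, forces in N, time in s.
With the tool pointing down it reaches from about 0.225 to 0.875 m from the base axis. Payload 3.4 kg.
Tool frame: the origin (TCP) lies midway between the tips of the shut fingers; the grasp point (between the pads) lies 19 mm behind it; x points along the fingers, y is the direction in which the jaws open and shut, and the axes are right-handed (so a half turn about x gives the same grasp; the last joint's range is limited). The gripper opens to 85 mm and grips with 20 to 120 N. Pads are 22 mm wide; open, the fingers measure 114 mm over their backs; the gripper's body (76 mm by 85 mm) begins 54 mm behind the grasp point. The pads swing forward as they close: fully open they stand 13 mm farther back than shut.
Start: joints at [1.031, 0.276, 1.505, -0, 1.361, -0.121], TCP at [0.234, 0.525, 0.231] pointing down, gripper open.
Joint ranges: [-2.89, 2.89], [-0.75, 2.08], [0.22, 2.7], [-1.18, 4.32], [0.11, 2.71], [-2.7, 2.7]. Speed limits (rad/s): [2.57, 2.57, 3.14, 3.14, 3.14, 3.14].

### API

Orientations are given as a unit quaternion [w, x, y, z].
In Python, from rig import manip, get_image, get_calibration, ticket gives the robot as it stands. The module is installed in compiled form; this text tells all that it offers.
- The arm moves only by the tool arm_command, never from a script. Its argument "series" is text: rows parted by semicolons, each of 7 numbers parted by spaces: the shift along the tool's x, y, z in units of 0.1 m (1.0 is 0.1 m), then the turn, a rotation vector about the tool's x, y, z in units of pi rad (1.0 is pi rad), then the opening, from -1 (shut) to 1 (fully open), so that 0 is half open. In form: tx ty tz rx ry rz claw; .... A call has 1 to 12 rows; each row shifts and turns the commanded pose from where the row before left it, along the tool's axes as they then stand; what a row does not reach is not made up. A row lasts 1/12 s, in which the tool goes at most 41.7 mm and 7.16 degrees, less where a joint would pass 70% of its speed; a pose out of reach is approached as far as the arm can. A call with a number of a shift or a turn outside -1 to 1 is refused whole. A call with a gripper value outside its range is refused whole. The fingers move at their own pace and stop on an object; "squeeze" is the grip in N (left out, the last holds). Time passes only in rows, so rows that do not move let the fingers close. It gives the time, the measured TCP pose, the force and the opening at its end, in the units of the state.
- manip.get_state(): the state, without advancing time (a new reading comes with each control period).
- get_image(name): name is "scene" or "top" or "wrist"; returns the picture (480x640x3 uint8, red, green, blue); there is no depth.
- get_calibration(name): a dict with "fx", "fy", "cx", "cy" (pixels), "cam_to_world" (4x4, takes a point from camera to world coordinates); the wrist camera has in their place "tool_from_camera" (4x4, takes a point from camera to tool coordinates, whose origin is the TCP and whose axes are the tool frame's). Camera axes: x right, y down, z forward; pixel columns grow to the right and rows downward; lengths in m; the calibration is good to about 2 mm. A picture is of the moment at which its call begins: read the wrist's pose just before it. get_calibration takes no time and is no camera call.
- ticket.sign_off(): hands the job in, once; it reports no verdict.
The state is a dict: "clock": time; "qpos": joint angles; "qd": joint speeds; "effort": joint torques, N m; "position": TCP position; "ee_rot": TCP orientation; "contact_force": force on the tool from outside, world axes, zero at the start; "moment": the same for the moment, N m; "width": finger opening in m.
Only numpy, scipy, OpenCV 4.12 (cv2) and the standard library are available. Lean on these libraries where they do the work, as an engineer would, in place of code of your own. Each camera call takes 0.05 s, during which the arm holds its last target. There are 200 camera calls.

## Working session

There is one attempt and no reset: what is moved stays moved. The work goes in short steps, Python scripts to look and compute and a tool call to move; the robot and the scene stay as the last step left them, time stands still between calls to the robot, and variables do not carry over. Pictures are saved under pics/ and viewed, about 8 in all and at most 12, crops included, and the job is handed in when it is done.

Besides the shell and the picture viewer there is one more tool, called after ">>>" by a JSON object that holds its "name" and its "arguments". arm_command: Moves the arm, as the interface text tells. Shifts and turns lie within -1 to 1; 1 stands for 0.1 m of shift or pi rad of turn. Its arguments: {"type":"object","properties":{"series":{"type":"string"},"squeeze":{"type":"number"}},"required":["series"]}

```bash
mkdir -p pics; python3 - <<'E'
from rig import manip,get_image,get_calibration
import cv2,numpy as np
print(manip.get_state())
for n in("scene","top","wrist"):
    im=get_image(n); cv2.imwrite(f"pics/{n}0.png",im[:,:,::-1]); c=get_calibration(n)
    print(n,{k:np.round(v,4).tolist() for k,v in c.items()})
E
```

```text
{'clock': 0.0, 'qpos': array([ 1.03100518e+00,  2.76575364e-01,  1.50616941e+00, -5.47813109e-05,
        1.36067048e+00, -1.21005046e-01]), 'qd': array([-1.82162703e-04, -1.36052639e-05, -7.65155851e-05, -8.60208936e-04,
       -1.05044491e-03, -4.54490644e-04]), 'effort': array([ 2.83042928e-04, -4.16768253e+01, -2.45806342e+01, -2.53825638e-04,
        1.05503880e-02, -4.20047400e-06]), 'position': array([0.23357038, 0.5248318 , 0.23043644]), 'ee_rot': array([ 0.69147105,  0.14636393,  0.69185332, -0.14759528]), 'contact_force': array([ 0.19154956, -1.5984646 , -0.25361428]), 'moment': array([ 0.0032087 , -0.03130471,  0.00168328]), 'width': 0.08558925367095861}
scene {'fx': 600.6848, 'fy': 600.6848, 'cx': 316.2795, 'cy': 234.0929, 'cam_to_world': [[0.8823, 0.341, -0.3245, 0.837], [0.4706, -0.6535, 0.5929, -0.6921], [-0.0099, -0.6758, -0.737, 0.9271], [0.0, 0.0, 0.0, 1.0]]}
top {'fx': 474.9857, 'fy': 474.9857, 'cx': 320.0177, 'cy': 245.2521, 'cam_to_world': [[0.0101, -0.9948, 0.1016, 0.3729], [-0.9998, -0.0116, -0.0143, -0.0082], [0.0154, -0.1014, -0.9947, 1.2093], [0.0, 0.0, 0.0, 1.0]]}
wrist {'fx': 341.7697, 'fy': 341.7697, 'cx': 314.6017, 'cy': 237.6675, 'tool_from_camera': [[-0.0002, -0.3218, 0.9468, -0.1432], [1.0, -0.0006, -0.0, -0.0007], [0.0005, 0.9468, 0.3218, -0.0829], [0.0, 0.0, 0.0, 1.0]]}
```

View pics/top0.png

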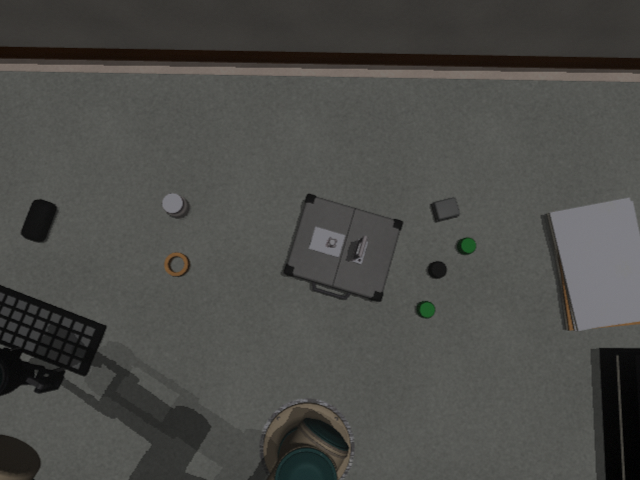

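View pics/scene0.png

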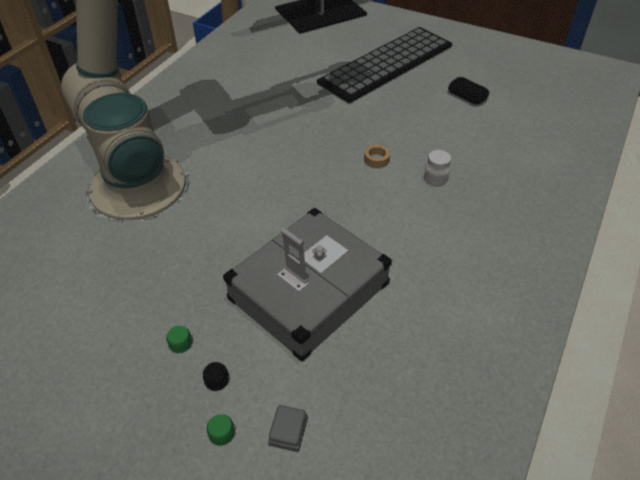

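The top view shows the black cap at about (437,270), with green look-alikes at (468,245) and (427,310). The eraser is at (446,209), the stud near (332,242) and the hasp at about (358,250), standing roughly upright. Next I'll measure these closely.

```bash
cat > h.py <<'E'
import cv2,numpy as np
from rig import manip,get_image,get_calibration
from scipy.spatial.transform import Rotation as R
def pose():
    s=manip.get_state(); q=s["ee_rot"]; T=np.eye(4)
    T[:3,:3]=R.from_quat([q[1],q[2],q[3],q[0]]).as_matrix(); T[:3,3]=s["position"]; return s,T
def ray(n,u,v,T=None):
    c=get_calibration(n); M=c["cam_to_world"] if "cam_to_world" in c else T@c["tool_from_camera"]
    M=np.array(M); d=M[:3,:3]@np.array([(u-c["cx"])/c["fx"],(v-c["cy"])/c["fy"],1]); return M[:3,3],d
def onz(n,u,v,z,T=None):
    o,d=ray(n,u,v,T); return o+d*(z-o[2])/d[2]
def proj(n,p,T=None):
    c=get_calibration(n); M=c["cam_to_world"] if "cam_to_world" in c else T@c["tool_from_camera"]
    q=np.linalg.inv(M)@np.append(p,1); return np.array([c["fx"]*q[0]/q[2]+c["cx"],c["fy"]*q[1]/q[2]+c["cy"]])
def tri(rs):
    A=0;b=0
    for o,d in rs:
        d=d/np.linalg.norm(d);P=np.eye(3)-np.outer(d,d);A=A+P;b=b+P@o
    return np.linalg.solve(A,b)
E
python3 - <<'E'
from h import *
t=cv2.imread("pics/top0.png");s=cv2.imread("pics/scene0.png")
a=cv2.resize(t[185:310,275:410],None,fx=4,fy=4,interpolation=cv2.INTER_CUBIC)
b=cv2.resize(s[205:360,220:400],None,fx=3,fy=3,interpolation=cv2.INTER_CUBIC)
a=cv2.convertScaleAbs(a,alpha=1.6);b=cv2.convertScaleAbs(b,alpha=1.4)
W=np.zeros((980,540,3),np.uint8);W[:500,:540]=a;W[505:505+465,:540]=b
cv2.imwrite("pics/crop0.png",cv2.resize(W,None,fx=.61,fy=.61)) 
cv2.imwrite("pics/cropa.png",a)
# cap masks
for n,im,(x,y) in(("top",t,(437,270)),("scene",s,(215,376))):
    r=im[y-25:y+25,x-25:x+25]; m=(r.max(2)<38).astype(np.uint8)
    k,l,st,c=cv2.connectedComponentsWithStats(m); i=l[25,25]; u,v=c[i]+[x-25,y-25]
    print(n,st[i],u,v,onz(n,u,v,.03 if n=="top" else .018))
for n,u,v,z in(("top",310,198,.075),("top",400,223,.075),("top",379,297,.075),("top",289,270,.075),("top",446,209,.032),("top",468,245,.03),("top",427,310,.03),("top",177,264,.024),("top",174,205,.065)):
    print(u,v,onz(n,u,v,z))
E
```

```text
top [ 16  16  18  17 249] 436.5381526104418 269.3694779116466 [ 0.4363247  -0.31626999  0.03      ]
scene [ 13  12  26  27 546] 215.36996336996336 376.1263736263736 [ 0.4387986  -0.32724935  0.018     ]
310 198 [0.60363959 0.00087587 0.075     ]
400 223 [ 0.54511616 -0.21747895  0.075     ]
379 297 [ 0.36667194 -0.16613274  0.075     ]
289 270 [0.42856947 0.04883125 0.075     ]
446 209 [ 0.58874477 -0.34197135  0.032     ]
468 245 [ 0.49832071 -0.39639864  0.03      ]
427 310 [ 0.33567905 -0.29111993  0.03      ]
177 264 [0.44297759 0.32992743 0.024     ]
174 205 [0.58402988 0.33130123 0.065     ]
```

View pics/cropa.png

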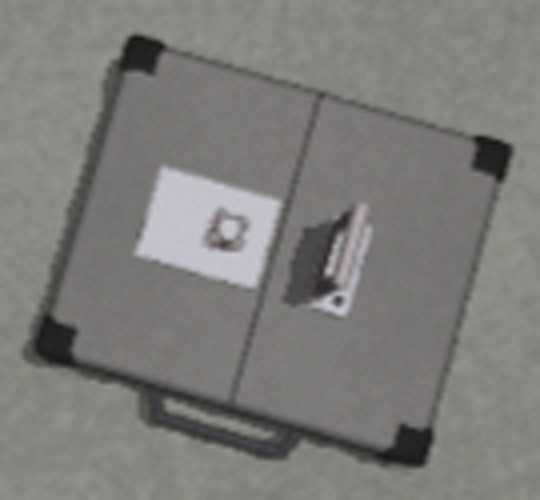

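```bash
python3 - <<'E'
from h import *
np.set_printoptions(precision=4,suppress=True)
s,T=pose(); print(T)
st=onz("top",332.25,242.2,.103); print("stud",st)
c=np.array([.486,-.0835]);yx=np.array([.259,.966]);print(c+.03*yx)
# dual-view stud / scene pixel
print(onz("scene",319,250,.103))
E
```

```text
[[-0.0007  0.4067  0.9136  0.2336]
 [-0.0012  0.9136 -0.4067  0.525 ]
 [-1.     -0.0014 -0.0002  0.2306]
 [ 0.      0.      0.      1.    ]]
stud [ 0.4934 -0.0528  0.103 ]
[ 0.4938 -0.0545]
[ 0.497  -0.0615  0.103 ]
```

```bash
python3 - <<'E'
import cv2
s=cv2.imread("pics/scene0.png")
b=cv2.resize(s[205:345,225:395],None,fx=4,fy=4,interpolation=cv2.INTER_CUBIC)
cv2.imwrite("pics/cropb.png",cv2.convertScaleAbs(b,alpha=1.4))
E
```

```text
(no output)
```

View pics/cropb.png

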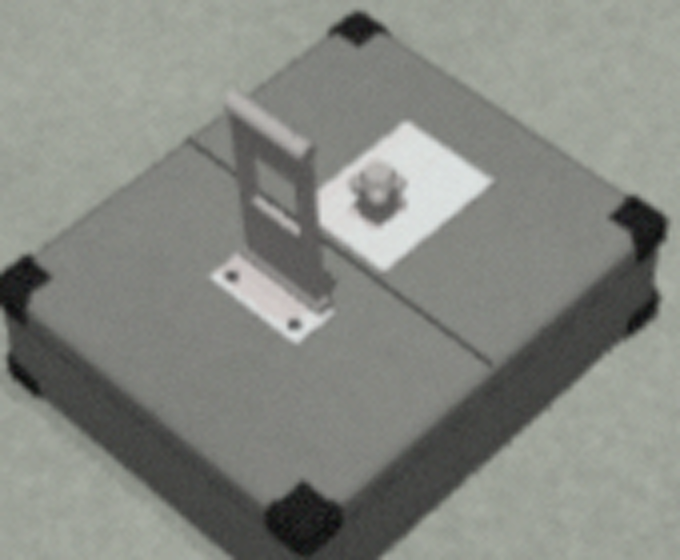

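The hasp stands about upright, its bar near scene pixel (293,236), with the stud top at about (320,247). I'll turn the tool so the jaws lie along the case's x, then go to a hover that sees the case and the cap together.

>>> {"name": "arm_command", "arguments": {"series": "-0.05 0 0 0.0375 0 0 -1;-0.05 0 0 0.0375 0 0 -1;-0.05 0 0 0.0375 0 0 -1;-0.05 0 0 0.0375 0 0 -1;-0.05 0 0 0.0375 0 0 -1;-0.05 0 0 0.0375 0 0 -1;-0.05 0 0 0.0375 0 0 -1;-0.05 0 0 0.0375 0 0 -1;-0.05 0 0 0.0375 0 0 -1;-0.05 0 0 0.0375 0 0 -1;0 0 0 0.0375 0 0 -1;0 0 0 0.0375 0 0 -1"}}

```text
clock: 1.15
position: [0.2338, 0.5253, 0.2814]
ee_rot: [0.429, 0.562, 0.429, -0.562]
contact_force: [-0.0, 0.5, -1.1]
width: 0.0003
```

>>> {"name": "arm_command", "arguments": {"series": "0 0.167 0.257 0 0 0 -1;0 0.167 0.257 0 0 0 -1;0 0.167 0.257 0 0 0 -1;0 0.167 0.257 0 0 0 -1;0 0.167 0.257 0 0 0 -1;0 0.167 0.257 0 0 0 -1;0 0.167 0.257 0 0 0 -1;0 0.167 0.257 0 0 0 -1;0 0.167 0.257 0 0 0 -1;0 0.167 0.257 0 0 0 -1;0 0.167 0.257 0 0 0 -1;0 0.167 0.257 0 0 0 -1"}}

```text
clock: 2.15
position: [0.3475, 0.1741, 0.2812]
ee_rot: [0.431, 0.561, 0.431, -0.561]
contact_force: [1.0, 1.5, -1.0]
width: -0.0005
```

>>> {"name": "arm_command", "arguments": {"series": "0 0.167 0.257 0 0 0 -1;0 0.167 0.257 0 0 0 -1;0 0.167 0.257 0 0 0 -1;0 0.167 0.257 0 0 0 -1;0 0.167 0.257 0 0 0 -1;0 0.167 0.257 0 0 0 -1;0 0.167 0.257 0 0 0 -1;0 0.167 0.257 0 0 0 -1;0 0.167 0.257 0 0 0 -1;0 0.167 0.257 0 0 0 -1;0 0.167 0.257 0 0 0 -1;0 0.167 0.257 0 0 0 -1;"}}

```text
clock: 3.15
position: [0.4614, -0.1756, 0.281]
ee_rot: [0.43, 0.561, 0.431, -0.561]
contact_force: [1.2, 0.3, -0.2]
width: 0.0001
```

```bash
python3 - <<'E'
from h import *
np.set_printoptions(precision=4,suppress=True)
s,T=pose(); im=get_image("wrist"); print(s["clock"],s["qpos"]); print(T); np.save("T1.npy",T)
cv2.imwrite("pics/w1.png",im[:,:,::-1])
E
```

```text
3.15 [-0.5049  0.1269  1.5775  0.0003  1.4378 -0.2429]
[[-0.0003  0.9658 -0.2591  0.4614]
 [ 0.0005 -0.2591 -0.9658 -0.1756]
 [-1.     -0.0005 -0.0004  0.281 ]
 [ 0.      0.      0.      1.    ]]
```

View pics/w1.png

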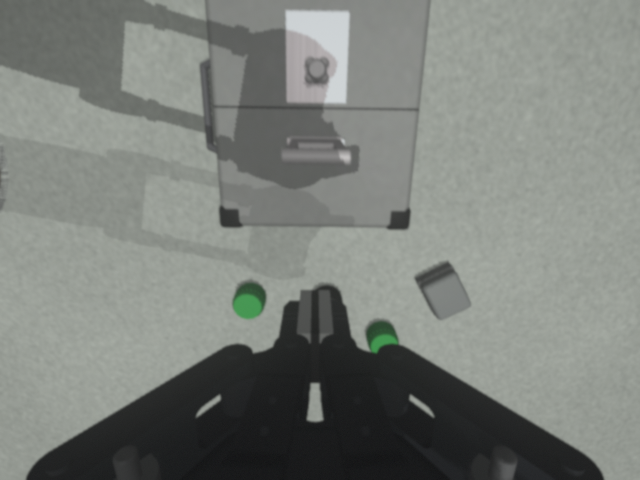

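The stud top is at (317,68) and the hasp bar spans (282–350,156). The cap is hidden behind the fingers. The case's edges line up with the image axes to about 1°.

```bash
python3 - <<'E'
from h import *
np.set_printoptions(precision=4,suppress=True)
T=np.load("T1.npy")
print("stud w",onz("wrist",317,68,.103,T),"top",onz("top",332.25,242.2,.103),"scene",onz("scene",320.2,247.5,.103))
r=[ray("wrist",317,68,T),ray("top",332.25,242.2),ray("scene",320.2,247.5)];print(tri(r))
b=[ray("wrist",316,156,T),ray("scene",292.7,235.8)];P=tri(b);print("bar",P)
yx=np.array([.259,.966]);st=tri(r)[:2];h=st-.06*yx;print("hinge",h,"bar along y",(P[:2]-h)@yx,P[2]-.0815)
a=onz("wrist",215,105,.075,T);c=onz("wrist",420,109,.075,T);print("seam yaw",np.degrees(np.arctan2(*(c-a)[[1,0]])))
for e in((231,217),(399,218)):print(onz("wrist",*e,.075,T))
E
```

```text
stud w [ 0.4958 -0.055   0.103 ] top [ 0.4934 -0.0528  0.103 ] scene [ 0.4961 -0.0552  0.103 ]
[ 0.4949 -0.0536  0.1001]
bar [ 0.4778 -0.1178  0.1863]
hinge [ 0.4794 -0.1115] bar along y -0.006479359100221186 0.10476372365795024
seam yaw -16.095293332599606
[ 0.3724 -0.1654  0.075 ]
[ 0.5437 -0.2126  0.075 ]
```

>>> {"name": "arm_command", "arguments": {"series": "0.3025 0 0 0 0 0 -1;0.3025 0 0 0 0 0 -1;0.3025 0 0 0 0 0 -1;0.3025 0 0 0 0 0 -1;0 0 -0.174 0 0 0 -1;0 0 -0.174 0 0 0 -1;0 0 -0.174 0 0 0 -1;-0.014 0 -0.147 0 0 0 -1;-0.014 0 -0.147 0 0 0 -1;0.044 0 -0.152 0 0 0 -1;0.044 0 -0.152 0 0 0 -1"}}

```text
clock: 4.12
position: [0.4905, -0.0653, 0.1543]
ee_rot: [-0.431, -0.561, -0.43, 0.561]
contact_force: [0.2, -0.0, -0.4]
width: -0.0001
```

>>> {"name": "arm_command", "arguments": {"series": "0.07 0 -0.108 0 0 0 -1;0.07 0 -0.108 0 0 0 -1;0.08 0 -0.09 0 0 0 -1;0.08 0 -0.09 0 0 0 -1;0.105 0 -0.05 0 0 0 -1;0.105 0 -0.05 0 0 0 -1;0.06 0 0 0 0 0 -1;0.06 0 0 0 0 0 -1;0 0 0 0 0 0 -1"}}

```text
clock: 4.87
position: [0.5023, -0.018, 0.0899]
ee_rot: [-0.43, -0.56, -0.431, 0.562]
contact_force: [-1.0, 0.4, 0.3]
width: -0.0001
```

```bash
python3 - <<'E'
from h import *
np.set_printoptions(precision=4,suppress=True)
s,T=pose(); print(s["clock"],s["contact_force"]); print(T[:3,3]);d=T[:2,3]-[.4795,-.1125];print(d@[.259,.966],d@[.966,-.259],T[2,3]-.0815)
im=get_image("wrist");np.save("T2.npy",T)
im2=get_image("scene")
a=im[100:340,160:480,::-1];b=cv2.resize(im2[205:345,225:395,::-1],(583,480),interpolation=cv2.INTER_CUBIC)
W=np.zeros((480,320+440,3),np.uint8);W[:240,:320]=a;W[:362,320:]=cv2.resize(b,(440,362));cv2.imwrite("pics/w2.png",W)
E
```

```text
4.8667 [-0.9881  0.3555  0.2887]
[ 0.5023 -0.018   0.0899]
0.09719235474070595 -0.002428082350132982 0.008419965971888696
```

View pics/w2.png

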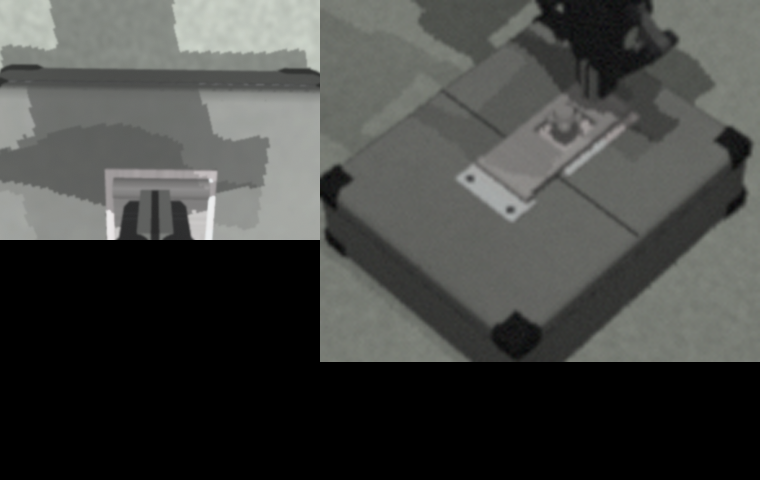

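The window has dropped over the stud and the hasp is nearly flat, with the fingers on the strap's end. Now I'll press it down to the stop.

>>> {"name": "arm_command", "arguments": {"series": "0.03 0 0 0 0 0 -1;0.03 0 0 0 0 0 -1;0 0 0 0 0 0 -1"}}

```text
clock: 5.22
position: [0.504, -0.0184, 0.0864]
ee_rot: [0.431, 0.562, 0.43, -0.561]
contact_force: [-0.7, 0.0, 5.8]
width: 0.0001
```

>>> {"name": "arm_command", "arguments": {"series": "0.03 0 0 0 0 0 -1;0.02 0 0 0 0 0 -1;0 0 0 0 0 0 -1;0 0 0 0 0 0 -1"}}

```text
clock: 5.55
position: [0.5044, -0.0185, 0.0855]
ee_rot: [0.432, 0.562, 0.429, -0.56]
contact_force: [-8.2, 0.7, 34.7]
width: -0.0005
```

The force went from 6 to 35 N within 1 mm at bar-top height, so the hasp is on its stop. Next I lift off and go over the cap.

>>> {"name": "arm_command", "arguments": {"series": "-0.25 0 0 0 0 0 -1;-0.25 0 0 0 0 0 -1;-0.25 0 0 0 0 0 0;-0.25 0 0 0 0 0 0.7;0 0.015 0.31 0 0 0 0.7;0 0.015 0.31 0 0 0 0.7;0 0.015 0.31 0 0 0 0.7;0 0.015 0.31 0 0 0 0.7;0 0.015 0.31 0 0 0 0.7"}}

```text
clock: 6.3
position: [0.4699, -0.1711, 0.1806]
ee_rot: [0.431, 0.561, 0.43, -0.561]
contact_force: [0.4, 0.3, -0.7]
width: 0.0722
```

>>> {"name": "arm_command", "arguments": {"series": "0 0.015 0.31 0 0 0 0.7;0 0.015 0.31 0 0 0 0.7;0 0.015 0.31 0 0 0 0.7;0 0.015 0.31 0 0 0 0.7;0 0.015 0.31 0 0 0 0.7;0.2 0 0 0 0 0 0.7;0.2 0 0 0 0 0 0.7;0 0 0 0 0 0 0.7"}}

```text
clock: 6.97
position: [0.4351, -0.3204, 0.1369]
ee_rot: [-0.427, -0.561, -0.432, 0.562]
contact_force: [-1.2, -0.2, -0.8]
width: 0.0727
```

```bash
python3 - <<'E'
from h import *
np.set_printoptions(precision=4,suppress=True)
s,T=pose(); im=get_image("wrist"); print(s["clock"],s["width"]); print(T); np.save("T3.npy",T)
cv2.imwrite("pics/w3.png",im[:,:,::-1]); np.save("w3.npy",im)
print(proj("wrist",[.438,-.322,.03],T))
t=get_image("top"); cv2.imwrite("pics/top3.png",t[:,:,::-1])
E
```

```text
6.9667 0.07271711856346613
[[-0.0051  0.9655 -0.2605  0.4351]
 [ 0.005  -0.2605 -0.9655 -0.3204]
 [-1.     -0.0062 -0.0035  0.1369]
 [ 0.      0.      0.      1.    ]]
[319.7693 235.7537]
```

View pics/w3.png

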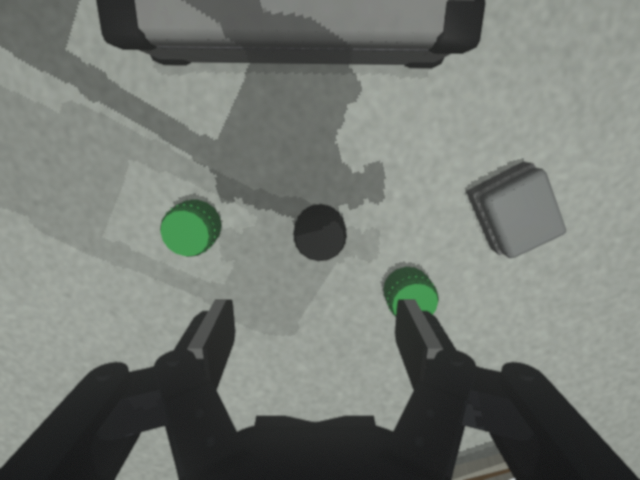

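The black cap's top is at about (320,232), clear between the jaws. The right-hand green cap is at (412,295), outside the finger path.

```bash
python3 - <<'E'
from h import *
np.set_printoptions(precision=4,suppress=True)
T=np.load("T3.npy"); im=np.load("w3.npy"); r=im[180:290,270:370]
print(r[52,::6].max(1), r[::6,50].max(1))
for th in(45,60,75):
    k,l,st,c=cv2.connectedComponentsWithStats((r.max(2)<th).astype(np.uint8));i=l[55,50]
    x,y,w,h,a=st[i];print(th,x+270,y+180,w,h,a)
    # lower edge, sides belong to top disc: centre from width and bottom
    u=270+x+w/2-.5; v=180+y+h-.5-w/2
    p=onz("wrist",u,v,.03,T); d=p[:2]-T[:2,3]; print(u,v,p,"tool y,z:",d@T[:2,1],d@T[:2,2])
E
```

```text
[144 143 140 139  57  41  44  50  52  53  53  54  52 146 146 148 149] [111 112 111 113  64  40  41  40  43  52  52  53  52  54 144 141 142 144
 155]
45 270 180 100 110 10160
319.5 239.5 [ 0.437  -0.3249  0.03  ] tool y,z: 0.003042658243059212 0.0038409335160650405
60 294 205 52 55 2234
319.5 233.5 [ 0.4383 -0.3202  0.03  ] tool y,z: 0.0030230450025612128 -0.0010404521824694177
75 294 204 52 56 2333
319.5 233.5 [ 0.4383 -0.3202  0.03  ] tool y,z: 0.0030230450025612128 -0.0010404521824694177
```

>>> {"name": "arm_command", "arguments": {"series": "0.2 0.03 -0.01 0 0 0 0.7;0.25 0 0 0 0 0 0.7;0.25 0 0 0 0 0 0.7;0.25 0 0 0 0 0 0.7;0.2 0 0 0 0 0 0.7;0.1 0 0 0 0 0 0.7;0 0 0 0 0 0 0.7;0 0 0 0 0 0 0.7"}}

```text
clock: 7.73
position: [0.4415, -0.3216, 0.0161]
ee_rot: [0.431, 0.561, 0.43, -0.561]
contact_force: [0.9, 0.3, 0.6]
width: 0.0726
```

>>> {"name": "arm_command", "arguments": {"series": "0.06 -0.02 -0.005 0 0 0 0.7;0.065 0 0 0 0 0 0.7;0 0 0 0 0 0 0.4;0 0 0 0 0 0 0.2;0 0 0 0 0 0 0;0 0 0 0 0 0 -0.3;0 0 0 0 0 0 -0.3;0 0 0 0 0 0 -0.3;0 0 0 0 0 0 -0.3", "squeeze": 80}}

```text
clock: 8.48
position: [0.4391, -0.3204, 0.0036]
ee_rot: [0.431, 0.561, 0.43, -0.561]
contact_force: [-0.7, 1.4, 5.9]
width: 0.0408
```

>>> {"name": "arm_command", "arguments": {"series": "-0.1 0 0 0 0 0 -0.3;-0.25 0 0 0 0 0 -0.3;-0.25 0 0 0 0 0 -0.3;-0.3 0 0 0 0 0 -0.3;-0.3 0 0 0 0 0 -0.3;-0.3 0 0 0 0 0 -0.3;0 0 0 0 0 0 -0.3", "squeeze": 100}}

```text
clock: 9.07
position: [0.4419, -0.323, 0.1595]
ee_rot: [0.435, 0.562, 0.426, -0.56]
contact_force: [2.2, -0.6, 0.1]
width: 0.0399
```

>>> {"name": "arm_command", "arguments": {"series": "0 -0.016 -0.3 0 0 0 -0.3;0 -0.016 -0.3 0 0 0 -0.3;0 -0.016 -0.3 0 0 0 -0.3;0 -0.016 -0.3 0 0 0 -0.3;0 -0.016 -0.3 0 0 0 -0.3;0 -0.016 -0.3 0 0 0 -0.3;0 -0.016 -0.3 0 0 0 -0.3;0 -0.016 -0.3 0 0 0 -0.3;0 -0.02 -0.314 0 0 0 -0.3;0 0 0 0 0 0 -0.3;0 0 0 0 0 0 -0.3;0 0 0 0 0 0 -0.3"}}

```text
clock: 10.07
position: [0.4946, -0.0545, 0.1527]
ee_rot: [-0.431, -0.561, -0.431, 0.561]
contact_force: [-0.3, -0.5, -1.2]
width: 0.0402
```

```bash
python3 - <<'E'
from h import *
np.set_printoptions(precision=4,suppress=True)
s,T=pose(); im=get_image("wrist"); sc=get_image("scene"); tp=get_image("top");print(s["clock"],s["width"],s["contact_force"]); print(T); np.save("T4.npy",T)
for n,i in(("w",im),("s",sc),("t",tp)): cv2.imwrite(f"pics/{n}4.png",i[:,:,::-1])
W=np.zeros((560,780,3),np.uint8)
W[:270,:360]=im[100:370,140:500,::-1]
W[:480,370:370+400]=cv2.resize(sc[200:320,270:370,::-1],(400,480),interpolation=cv2.INTER_CUBIC)
W[280:560,:360]=cv2.resize(tp[205:275,290:380,::-1],(360,280),interpolation=cv2.INTER_CUBIC)
cv2.imwrite("pics/c4.png",cv2.convertScaleAbs(W,alpha=1.5))
print(proj("wrist",[.495,-.0545,.103],T))
E
```

```text
10.0667 0.04019321750483868 [-0.2531 -0.5243 -1.2375]
[[-0.0003  0.9662 -0.258   0.4946]
 [-0.0006 -0.258  -0.9662 -0.0545]
 [-1.     -0.0001  0.0007  0.1527]
 [ 0.      0.      0.      1.    ]]
[315.4173 263.4192]
```

View pics/c4.png

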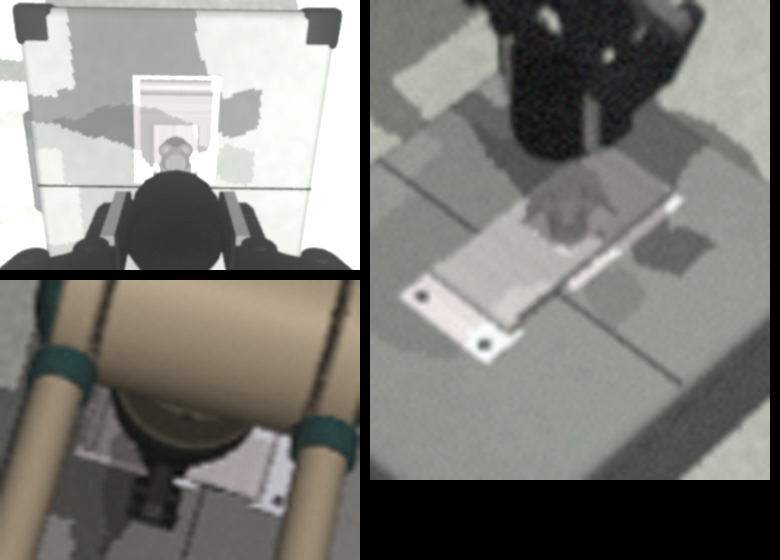

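The cap is gripped upright. In the wrist view the stud is just visible beyond it, at about (316,250). I'll measure both before lowering.

```bash
python3 - <<'E'
from h import *
np.set_printoptions(precision=4,suppress=True)
T=np.load("T4.npy"); im=cv2.imread("pics/w4.png")
g=im.max(2)
for v in range(275,380,8):
    row=g[v,255:378]; x=np.where(row<45)[0]+255; print(v,x.min() if len(x) else 0,x.max() if len(x) else 0,end="; ")
print(); print(g[260:385:4,316])
for z in (.15,.18):
    p=T[:3,3].copy();p[2]=z;print(z,proj("wrist",p,T), proj("wrist",p+.022*T[:3,2],T),proj("wrist",p-.022*T[:3,2],T))
c=cv2.resize(im[215:395,250:382],None,fx=4.3,fy=3.3,interpolation=cv2.INTER_CUBIC)
c=cv2.resize(im[225:365,250:382],None,fx=4,fy=4,interpolation=cv2.INTER_CUBIC)
cv2.imwrite("pics/c5.png",(255*(c/255.)**.6).astype(np.uint8))
E
```

```text
275 300 318; 283 286 339; 291 279 349; 299 267 355; 307 264 365; 315 262 367; 323 259 370; 331 257 372; 339 258 372; 347 256 374; 355 255 377; 363 255 377; 371 255 377; 379 259 377; 
[130 130 123  46  45  44  43  43  41  41  40  38  41  38  39  36  36  36
  36  36  35  35  36  35  37  38  37  38  39  40  45 129]
0.15 [314.7207 301.9747] [314.7398 340.7817] [314.6999 259.6784]
0.18 [314.7174 339.6574] [314.7404 384.2919] [314.6918 290.1271]
```

View pics/c5.png

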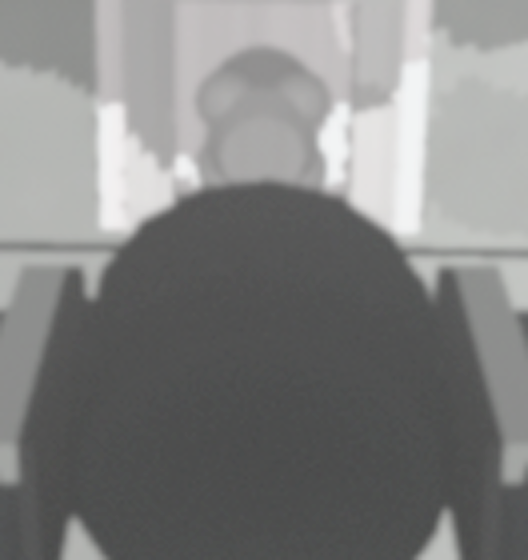

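Stud disc centre measures about (316,264), against a prediction of (315.4,263.4). The cap is centred to about 1–2 mm, which the tapered stud should take up. I'll lower it in stages and watch the lateral forces.

>>> {"name": "arm_command", "arguments": {"series": "0.15 0 -0.01 0 0 0 -0.3;0.15 0 0 0 0 0 -0.3;0.14 0 0 0 0 0 -0.3;0 0 0 0 0 0 -0.3;0 0 0 0 0 0 -0.3"}}

```text
clock: 10.63
position: [0.4945, -0.054, 0.1084]
ee_rot: [-0.43, -0.561, -0.431, 0.562]
contact_force: [-0.0, -0.5, 0.3]
width: 0.0403
```

>>> {"name": "arm_command", "arguments": {"series": "0.02 0 0 0 0 0 -0.3;0.02 0 0 0 0 0 -0.3;0.01 0 0 0 0 0 -0.3;0 0 0 0 0 0 -0.3;0 0 0 0 0 0 -0.3"}}

```text
clock: 11.05
position: [0.4952, -0.0533, 0.1041]
ee_rot: [0.431, 0.561, 0.43, -0.561]
contact_force: [0.0, 0.6, -0.7]
width: 0.0404
```

>>> {"name": "arm_command", "arguments": {"series": "0.02 0 0 0 0 0 -0.3;0.02 0 0 0 0 0 -0.3;0 0 0 0 0 0 -0.3;0 0 0 0 0 0 -0.3"}}

```text
clock: 11.38
position: [0.4957, -0.0534, 0.1015]
ee_rot: [0.431, 0.561, 0.43, -0.56]
contact_force: [-2.5, 0.9, 11.6]
width: 0.0401
```

>>> {"name": "arm_command", "arguments": {"series": "0.01 0 0 0 0 0 -0.3;0.01 0 0 0 0 0 -0.3;0 0 0 0 0 0 -0.3;0 0 0 0 0 0 -0.3"}}

```text
clock: 11.72
position: [0.4959, -0.0535, 0.101]
ee_rot: [0.432, 0.561, 0.43, -0.56]
contact_force: [-4.9, 0.3, 21.3]
width: 0.0401
```

>>> {"name": "arm_command", "arguments": {"series": "0 0 0.01 0 0 0 -0.3;0 0 0 0 0 0 -0.3;0 0 0 0 0 0 -0.3"}}

```text
clock: 11.97
position: [0.4958, -0.0537, 0.101]
ee_rot: [0.431, 0.562, 0.43, -0.56]
contact_force: [-2.4, 2.8, 20.5]
width: 0.0403
```

```bash
python3 - <<'E'
from h import *
np.set_printoptions(precision=4,suppress=True)
s,T=pose(); im=get_image("wrist"); sc=get_image("scene");print(s["clock"],s["contact_force"],s["moment"],T)
np.save("T6.npy",T);cv2.imwrite("pics/w6.png",im[:,:,::-1]);cv2.imwrite("pics/s6.png",sc[:,:,::-1])
W=np.zeros((500,790,3),np.uint8)
W[:500,:400]=cv2.resize(im[240:390,255:375,::-1],(400,500),interpolation=cv2.INTER_CUBIC)
W[:480,400:790]=cv2.resize(sc[215:295,287:352,::-1],(390,480),interpolation=cv2.INTER_CUBIC)
cv2.imwrite("pics/c6.png",(255*(W/255.)**.6).astype(np.uint8))
E
```

```text
11.9667 [-2.399   2.8292 20.5158] [0.5941 0.7546 0.0567] [[ 0.0036  0.9659 -0.2589  0.4958]
 [ 0.0006 -0.2589 -0.9659 -0.0537]
 [-1.      0.0033 -0.0015  0.101 ]
 [ 0.      0.      0.      1.    ]]
```

View pics/c6.png

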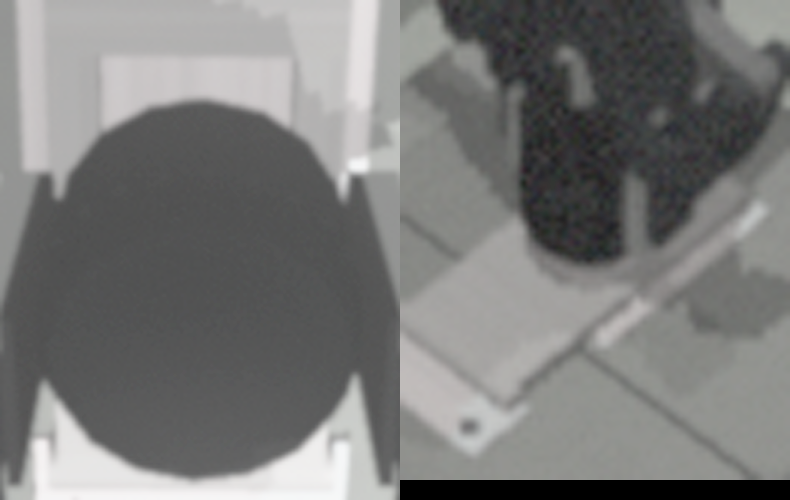

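Cap upright on the balls, but 20 N without a click, and the load has pushed the TCP about 1.4 mm outward in x. I'll shift it back toward the stud axis and keep pressing.

>>> {"name": "arm_command", "arguments": {"series": "0 -0.01 0 0 0 0 -0.3;0 -0.005 0.005 0 0 0 -0.3;0 0 0 0 0 0 -0.3;0 0 0 0 0 0 -0.3"}}

```text
clock: 12.4
position: [0.4957, -0.0537, 0.1011]
ee_rot: [0.432, 0.563, 0.429, -0.559]
contact_force: [-2.4, 3.5, 18.3]
width: 0.0404
```

>>> {"name": "arm_command", "arguments": {"series": "0.01 0 0 0 0 0 -0.3;0 0 0 0 0 0 -0.3;0 0 0 0 0 0 -0.3", "squeeze": 120}}

```text
clock: 12.65
position: [0.4957, -0.0537, 0.1009]
ee_rot: [0.432, 0.563, 0.429, -0.559]
contact_force: [-2.3, 2.8, 24.1]
width: 0.0393
```

Rigid stop with the lateral position locked, which suggests the lip is wedged off-centre on the stud's taper. I'll back up slightly and probe sideways to find the axis.

>>> {"name": "arm_command", "arguments": {"series": "-0.05 0 0 0 0 0 -0.3;0 0 0 0 0 0 -0.3;0 0 0 0 0 0 -0.3"}}

```text
clock: 12.9
position: [0.4944, -0.0539, 0.1025]
ee_rot: [0.431, 0.562, 0.43, -0.56]
contact_force: [1.2, 2.4, 6.2]
width: 0.0399
```

>>> {"name": "arm_command", "arguments": {"series": "0 0 -0.02 0 0 0 -0.3;0 0 -0.02 0 0 0 -0.3;0 0 0 0 0 0 -0.3;0 0 0 0 0 0 -0.3"}}

```text
clock: 13.23
position: [0.4944, -0.0503, 0.1014]
ee_rot: [0.43, 0.561, 0.431, -0.561]
contact_force: [1.5, 0.2, 2.1]
width: 0.0399
```

>>> {"name": "arm_command", "arguments": {"series": "0 0 0.04 0 0 0 -0.3;0 0 0.04 0 0 0 -0.3;0 0 0 0 0 0 -0.3;0 0 0 0 0 0 -0.3"}}

```text
clock: 13.57
position: [0.4939, -0.0541, 0.102]
ee_rot: [0.428, 0.565, 0.431, -0.559]
contact_force: [5.4, 13.6, 3.9]
width: 0.0399
```

>>> {"name": "arm_command", "arguments": {"series": "0 0 -0.06 0 0 0 -0.3;0 0 -0.04 0 0 0 -0.3;0 0 0 0 0 0 -0.3;0 0 0 0 0 0 -0.3"}}

```text
clock: 13.9
position: [0.495, -0.0488, 0.1018]
ee_rot: [0.431, 0.561, 0.43, -0.561]
contact_force: [2.0, -0.5, 2.8]
width: 0.0398
```

>>> {"name": "arm_command", "arguments": {"series": "0 0 -0.02 0 0 0 -0.3;0 0 0 0 0 0 -0.3;0 0 0 0 0 0 -0.3"}}

```text
clock: 14.15
position: [0.4952, -0.0476, 0.1019]
ee_rot: [-0.431, -0.56, -0.43, 0.561]
contact_force: [0.5, -5.3, 3.7]
width: 0.0399
```

>>> {"name": "arm_command", "arguments": {"series": "0 0 0.04 0 0 0 -0.3;0 0.03 0 0 0 0 -0.3;0 0.01 0 0 0 0 -0.3;0 0 0 0 0 0 -0.3;0 0 0 0 0 0 -0.3"}}

```text
clock: 14.57
position: [0.4967, -0.0508, 0.1011]
ee_rot: [-0.429, -0.56, -0.432, 0.562]
contact_force: [-1.6, 1.0, 1.3]
width: 0.0397
```

>>> {"name": "arm_command", "arguments": {"series": "0 -0.04 0 0 0 0 -0.3;0 -0.04 0 0 0 0 -0.3;0 0 0 0 0 0 -0.3;0 0 0 0 0 0 -0.3"}}

```text
clock: 14.9
position: [0.4925, -0.0498, 0.1026]
ee_rot: [0.432, 0.562, 0.429, -0.56]
contact_force: [4.8, -2.1, 0.2]
width: 0.0396
```

>>> {"name": "arm_command", "arguments": {"series": "0 0.04 0 0 0 0 -0.3;0 0 0 0 0 0 -0.3;0 0 0 0 0 0 -0.3"}}

```text
clock: 15.15
position: [0.4941, -0.0504, 0.1017]
ee_rot: [-0.43, -0.561, -0.431, 0.561]
contact_force: [1.6, 0.2, 2.7]
width: 0.0398
```

>>> {"name": "arm_command", "arguments": {"series": "0.01 0.003 0.003 0 0 0 -0.3;0.01 0 0 0 0 0 -0.3;0.01 0 0 0 0 0 -0.3;0 0 0 0 0 0 -0.3;0 0 0 0 0 0 -0.3"}}

```text
clock: 15.57
position: [0.4954, -0.0508, 0.0999]
ee_rot: [0.431, 0.562, 0.43, -0.56]
contact_force: [1.1, 1.0, 7.6]
width: 0.0398
```

>>> {"name": "arm_command", "arguments": {"series": "0.01 0 0 0 0 0 -0.3;0.01 0 0 0 0 0 -0.3;0 0 0 0 0 0 -0.3;0 0 0 0 0 0 -0.3"}}

```text
clock: 15.9
position: [0.4958, -0.0509, 0.0984]
ee_rot: [0.431, 0.562, 0.43, -0.56]
contact_force: [2.4, 1.1, 10.2]
width: 0.0398
```

Centred now: it's moving onto the balls with the expected force, about 10 N. I'll continue through the click.

>>> {"name": "arm_command", "arguments": {"series": "0.01 0 0 0 0 0 -0.3;0.01 0 0 0 0 0 -0.3;0 0 0 0 0 0 -0.3;0 0 0 0 0 0 -0.3"}}

```text
clock: 16.23
position: [0.4957, -0.0508, 0.0959]
ee_rot: [0.431, 0.562, 0.43, -0.56]
contact_force: [2.1, 0.9, 7.4]
width: 0.0398
```

>>> {"name": "arm_command", "arguments": {"series": "0.02 0 0 0 0 0 -0.3;0.02 0 0 0 0 0 -0.3;0.01 0 0 0 0 0 -0.3;0 0 0 0 0 0 -0.3;0 0 0 0 0 0 -0.3"}}

```text
clock: 16.65
position: [0.4937, -0.0506, 0.0893]
ee_rot: [-0.43, -0.561, -0.431, 0.561]
contact_force: [1.0, 0.3, 1.1]
width: 0.0398
```

>>> {"name": "arm_command", "arguments": {"series": "0.01 0 0 0 0 0 -0.3;0.01 0 0 0 0 0 -0.3;0.01 0 0 0 0 0 -0.3;0 0 0 0 0 0 -0.3;0 0 0 0 0 0 -0.3"}}

```text
clock: 17.07
position: [0.4938, -0.0506, 0.0892]
ee_rot: [-0.43, -0.561, -0.431, 0.561]
contact_force: [-5.1, 2.1, 21.1]
width: 0.04
```

>>> {"name": "arm_command", "arguments": {"series": "0.01 0 0 0 0 0 -0.3;0.005 0 0 0 0 0 -0.3;0 0 0 0 0 0 -0.3;0 0 0 0 0 0 -0.3"}}

```text
clock: 17.4
position: [0.4939, -0.0507, 0.0891]
ee_rot: [0.431, 0.561, 0.43, -0.561]
contact_force: [-7.4, 2.5, 31.3]
width: 0.0397
```

Hard stop at TCP z 0.089, which is the expected home height, with force up to 31 N. I'll ease to about 22 N, let it settle and check by eye.

>>> {"name": "arm_command", "arguments": {"series": "-0.01 0 0 0 0 0 -0.3;0 0 0 0 0 0 -0.3;0 0 0 0 0 0 -0.3;0 0 0 0 0 0 -0.3;0 0 0 0 0 0 -0.3;0 0 0 0 0 0 -0.3"}}

```text
clock: 17.9
position: [0.4939, -0.0506, 0.0892]
ee_rot: [0.431, 0.561, 0.431, -0.561]
contact_force: [-5.5, 1.9, 24.1]
width: 0.0394
```

```bash
python3 - <<'E'
from h import *
np.set_printoptions(precision=4,suppress=True)
s,T=pose(); im=get_image("wrist"); sc=get_image("scene");print(s["clock"],s["contact_force"],T)
W=np.zeros((500,790,3),np.uint8)
W[:500,:400]=cv2.resize(im[240:390,255:375,::-1],(400,500),interpolation=cv2.INTER_CUBIC)
W[:480,400:790]=cv2.resize(sc[215:295,287:352,::-1],(390,480),interpolation=cv2.INTER_CUBIC)
cv2.imwrite("pics/c7.png",(255*(W/255.)**.6).astype(np.uint8))
E
```

```text
17.9 [-5.531   1.9438 24.1201] [[ 0.0001  0.966  -0.2585  0.4939]
 [-0.0001 -0.2585 -0.966  -0.0506]
 [-1.      0.0001  0.      0.0892]
 [ 0.      0.      0.      1.    ]]
```

View pics/c7.png

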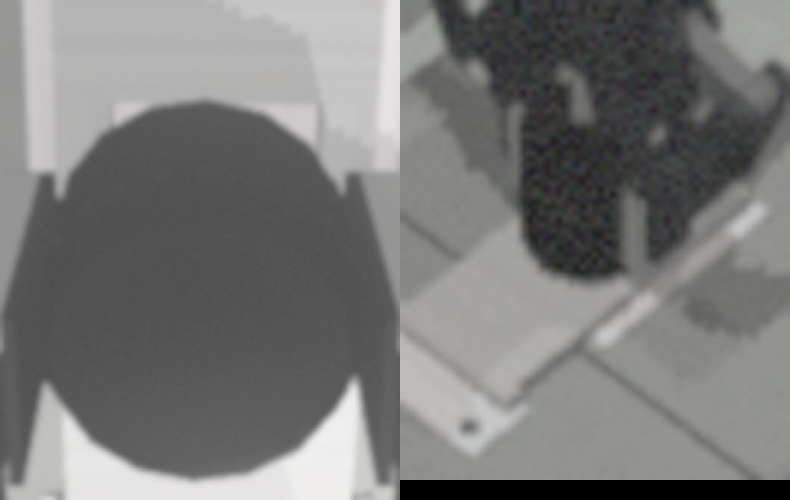

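The cap is seated down on the hasp with no gap visible (bottom edge at about (585,280) in the right-hand crop). It's upright, gripped and steady at 24 N, so I'm handing in.

```bash
python3 -c "
from rig import ticket,manip
print(ticket.sign_off()); s=manip.get_state(); print(s['clock'],s['contact_force'],s['position'])"
```

```text
the job is handed in; nothing more can be done
None
the job is handed in; nothing more can be done
```

I swung the hasp over the stud and pressed it to its stop. Then I gripped the black cap and pressed it through the click to the hard stop. The job was handed in at 17.9 s with the cap still gripped and pressed down; no verdict was reported.

**Last checks:**
- **Hasp:** the finger force jumped from 6 to 35 N within 1 mm at closed-bar height. The last pictures show it flat.
- **Cap:** force rose to about 10 N, dropped at the click, and then met a hard stop at TCP z 0.089 m. By the grip height, the rim is about 0.3 mm from home. It looks upright in the last pictures, and upward force was steady at 24 N.

**What disagreed:**
- **First press:** it jammed at about 20 N because the cap sat roughly 3 mm off-centre on the stud. I backed off, found the stud's sides by light sideways probing, re-centred and pressed again.
- **Grip offset:** the final TCP is about 4 mm from the stud position I measured in the pictures. I put this down to the cap sitting off-centre in the jaws plus camera error. I did not measure the cap's final horizontal position on the stud on its own.
- **Bystanders:** I did not re-measure the tape, eraser and jar at the end. The arm's path kept clear of all three.

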